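# Seal the tablet canister and hold its outer cap off

### The job

The open tablet canister on the blue mat needs its lids: pick the nested pair (blue inner lid with the metal cap sitting on it) off the freely turning turntable together, by the blue rim, and set the pair down on the canister, not dropped, so that the inner lid is fully seated in the mouth, and let go. Then lift the metal cap alone by its black knob, leaving the inner lid seated and undisturbed, and finish still holding the cap, level and still, about 10 cm straight above its place, so that a leaflet can be laid on the inner lid. The cap stays on the inner lid until then, the canister stays standing where it is, and nothing else may be knocked over or shifted, except that the turntable may turn with what stands on it.

Things in the scene. Friction and masses are not known exactly. Their poses are not given: they have to be found in the camera images.
- inner_lid: Blue loose inner lid, 60 g, round about z (up). Origin: centre of its underside. Plug to 15 mm up (radius 18.5 mm at the foot, 22.2 from 7 mm up); knurled rim of radius 30 from 15 to 23 mm (grip here); boss of radius 21.2 to 31 mm, inside the cap. Starts upright on the disc, plug down, carrying the cap. Fully seated, its rim rests on the canister's: origin 70 mm above the canister's.
- cap: Pale metal outer cap, 70 g, held on the inner lid by weight alone. Origin: centre of underside, z up. Skirt of radius 27 mm outside, 23.5 inside, to 13 mm; flat top at 16; black round knob of radius 9 mm from 16 to 36 mm. Nested, it rests on the blue rim, origin 23 mm above the inner lid's: lifting the blue rim brings the cap along, lifting the knob brings the cap alone.
- canister: Open tablet canister: round pale metal can with a paper band, white tablets inside, loose, about 240 g, upright on the blue mat (3 mm thick). Origin: centre of its underside, z up. Outer radius 27.5 to 29 mm, height 85 mm; mouth radius 25 mm, free to at least 25 mm deep.
- turntable: Fixed base of the white turntable; origin on its axis at bench height, z up. Disc radius 150 mm, its top 32 mm above the origin, with a lip 6 mm higher and 4 mm wide round the edge. The disc turns freely at the least sideways push. Lids, amber bottle and white jar stand on it, each about 85 mm from the axis, about a third of a turn apart.
- disc (a joint): Angle of the turntable's disc (rad, counter-clockwise from above positive); it turns freely without limit and does not come back by itself.
- amber_bottle: Bystander on the turntable: amber glass bottle, white cap, radius 21 mm, 82 mm tall. Origin: centre of its underside.
- white_jar: Bystander on the turntable: white jar with an orange lid, radius 24 mm, 50 mm tall. Origin: centre of its underside.
- closed_canister: Bystander on the blue mat: a canister like the open one, already closed by its blue lid and metal cap (one piece), radius 30 mm at the lid, 129 mm tall with its knob. Origin: centre of its underside. At least 125 mm from the open canister, centre to centre.
- ointment_jar: Bystander on the blue mat: white jar with a green lid, radius 30 mm, 55 mm tall. Origin: centre of its underside. At least 125 mm from the open canister, centre to centre.
- carton: Bystander behind the mat and turntable: white and green carton, 28 x 110 x 60 mm. Origin: centre of its underside.
- syrup_bottle: Bystander at the left of the bench: amber bottle with black cap, radius 30 mm, 150 mm tall. Origin: centre of its underside.
- spatula: Bystander: black-handled counting spatula, 170 mm long, lying in the green counting tray at the right of the bench.

How it is judged:
By the outcome, as a careful person would: the job done as asked, in the order asked, and still so for the second after the job is handed in, while the arm keeps its last pose, push and grip.
It also fails if it takes over 61 s, if anything falls off the work surface, if the arm or the gripper's body presses on something with over 40 N, if the wrist force passes 120 N, or if a joint passes its speed limit or range.

### The arm

A 6-joint arm with a two-finger parallel gripper is mounted at the origin on the work surface. World frame = base frame: x ahead of the robot, y to its left, z up, the work surface at z = 0. Lengths are in m, angles in rad, forces in N, time in s.
With the tool pointing down it reaches from about 0.375 to 0.975 m from the base axis. Payload 3.8 kg.
Tool frame: the origin (TCP) lies between the finger pads; the fingertips stand 17 mm ahead of it and the grasp point (between the pads) lies 2 mm behind it; z points along the fingers, y is the line along which they close (so a half turn about z gives the same grasp; the last joint's range is limited). The gripper opens to 85 mm and grips with 20 to 120 N. Pads are 22 mm wide; open, the fingers measure 114 mm over their backs; the gripper's body (76 mm by 85 mm) begins 54 mm behind the grasp point. The pads swing forward as they close: fully open they stand 13 mm farther back than shut.
Start: joints at [-1.244, 0.264, 1.604, -0, 1.274, -0.037], TCP at [0.24, -0.631, 0.225] pointing down, gripper open.
Joint ranges: [-2.63, 2.63], [-0.94, 2.18], [0.31, 2.57], [-1.31, 4.45], [0, 2.66], [-2.55, 2.55]. Speed limits (rad/s): [2.57, 2.57, 3.14, 3.14, 3.14, 3.14].

### API

Orientations are given as [roll, pitch, yaw] about the fixed x, y, z axes, in that order (R = Rz(yaw) Ry(pitch) Rx(roll)).
In Python, from bench import manip gives the robot as it stands.
- The arm moves only by the tool jog_arm, never from a script. Its argument "rows" is a list that holds one entry, the list of rows, each a list of 6 numbers: the shift along the tool's x, y, z in mm, then the turn, a rotation vector about the tool's x, y, z in rad. In form: [[[x, y, z, ax, ay, az], ...]]. A call has 1 to 8 rows; each row is the pose to reach, as a shift and turn from the pose commanded when the call began, along the tool's axes at that moment; what a row does not reach only later rows make up. A row lasts 1/8 s, in which the tool goes at most 62.5 mm and 10.7 degrees, less where a joint would pass 70% of its speed; a pose out of reach is approached as far as the arm can. A call with a gripper value outside its range is refused whole. "gripper" is the finger opening in mm, from 0 to 85.4, set as the call begins (left out, the last holds). The fingers move at their own pace and stop on an object; "newtons" is the grip in N (left out, the last holds). Time passes only in rows, so rows that repeat a pose let the fingers close. It gives the time, the measured TCP pose, the force, the opening and the grip force at its end, in the units of the state.
- manip.get_obs(): the state, without advancing time (a new reading comes with each control period).
- manip.get_image(name): name is "side" or "top"; returns the picture (420x560x3 uint8, red, green, blue); there is no depth.
- manip.calibration(name): a dict with "fx", "fy", "cx", "cy" (pixels), "T" (4x4, takes a point from camera to world coordinates). Camera axes: x right, y down, z forward; pixel columns grow to the right and rows downward; lengths in m; the calibration is good to about 2 mm. A picture is of the moment at which its call begins. calibration takes no time and is no camera call.
- manip.job_done(): hands the job in; it is judged then, once.
Trained networks look in the newest picture that a camera, given by its name, has taken for a name from the list of things; names that differ only in an ending like _2 or _b are one class to them, and where a whole thing is asked for, a point or a joint stands for the part that bears it (a point fixed in the world has none). Each returns a list of dicts, best first, with "p" (0 to 1); they miss things now and then, are a little off and sometimes report something else, mostly with a low value. They report only what shows in the picture. A call takes as long as a camera call.
- manip.spot_in(camera, name): "location" ([column, row] in pixels, amid what is visible of it).
The state is a dict: "time": time; "joints": joint angles; "joint_vel": joint speeds; "tau": joint torques, N m; "tcp_pos": TCP position; "ee_rot": TCP orientation; "ft_force": force on the tool from outside, world axes, zero at the start; "ft_torque": the same for the moment, N m; "opening": finger opening in m; "finger_force": force on a finger pad.
Only numpy, scipy, OpenCV 4.12 (cv2) and the standard library are available. Lean on these libraries where they do the work, as an engineer would, in place of code of your own. Each camera call takes 0.05 s, during which the arm holds its last target. There are 200 camera calls.

## Working session

There is one attempt and no reset: what is moved stays moved. The work goes in short steps, Python scripts to look and compute and a tool call to move; the robot and the scene stay as the last step left them, time stands still between calls to the robot, and variables do not carry over. Pictures are saved under pics/ and viewed, at most 10 in all, crops included, and the job is handed in when it is done.

Besides the shell and the picture viewer there is one more tool, called after "Call:" as name(argument=value, ...), one argument or row to a line, values as JSON. jog_arm: Moves the arm, as the interface text tells. Its arguments: {"type":"object","properties":{"rows":{"type":"array","items":{"type":"array","items":{"type":"array","items":{"type":"number"}}}},"gripper":{"type":"number"},"newtons":{"type":"number"}},"required":["rows"]}

```bash
mkdir -p pics; ls
cat > h.py <<'E'
import numpy as np, cv2
from bench import manip
def snap(c,f):
    im=manip.get_image(c); cv2.imwrite('pics/'+f,im[:,:,::-1]); return im
def ray(c,px):
    k=manip.calibration(c);T=np.array(k['T'])
    d=T[:3,:3]@np.array([(px[0]-k['cx'])/k['fx'],(px[1]-k['cy'])/k['fy'],1.]); return T[:3,3],d
def at(c,px,z):
    o,d=ray(c,px); return o+d*(z-o[2])/d[2]
def proj(c,p):
    k=manip.calibration(c);T=np.linalg.inv(np.array(k['T']))
    q=T[:3,:3]@np.array(p)+T[:3,3]; return [k['fx']*q[0]/q[2]+k['cx'],k['fy']*q[1]/q[2]+k['cy']]
E
python3 - <<'E'
from h import *
np.set_printoptions(precision=3,suppress=True)
for c in('top','side'):
    snap(c,c+'1.png'); print(c,manip.calibration(c))
    for n in('inner_lid','cap','canister','turntable','closed_canister','ointment_jar','amber_bottle','white_jar'):
        print(n,[(np.round(r['location'],1).tolist(),round(r['p'],2)) for r in manip.spot_in(c,n)[:3]])
o=manip.get_obs();print(o)
E
```

```text
pics
top {'fx': 452.69768588017047, 'fy': 452.69768588017047, 'cx': 277.0097329823518, 'cy': 211.7629380337892, 'T': array([[ 0.022, -0.986,  0.167,  0.291],
       [-1.   , -0.024, -0.006, -0.009],
       [ 0.01 , -0.167, -0.986,  1.668],
       [ 0.   ,  0.   ,  0.   ,  1.   ]])}
inner_lid []
cap [([236.9, 222.2], 0.72), ([144.7, 263.3], 0.59), ([269.5, 158.9], 0.19)]
canister [([332.9, 196.2], 0.63)]
turntable [([215.7, 226.1], 0.72), ([271.6, 160.6], 0.63), ([420.4, 264.5], 0.32)]
closed_canister [([349.7, 237.0], 0.57)]
ointment_jar [([303.6, 229.5], 0.49)]
amber_bottle [([204.7, 206.4], 0.47), ([142.8, 261.8], 0.38)]
white_jar [([201.9, 244.6], 0.56), ([269.2, 159.6], 0.56)]
side {'fx': 450.4375562644286, 'fy': 450.4375562644286, 'cx': 278.3017861468959, 'cy': 205.2700612885577, 'T': array([[-0.966, -0.147,  0.213,  0.238],
       [-0.257,  0.463, -0.848,  1.28 ],
       [ 0.026, -0.874, -0.486,  0.816],
       [ 0.   ,  0.   ,  0.   ,  1.   ]])}
inner_lid [([283.1, 237.1], 0.55)]
cap [([314.9, 178.7], 0.65), ([280.5, 232.3], 0.49)]
canister [([274.6, 185.1], 0.89), ([272.4, 261.5], 0.38)]
turntable [([273.3, 259.5], 0.92), ([271.3, 261.6], 0.72)]
closed_canister [([315.1, 179.0], 0.6)]
ointment_jar [([302.4, 201.8], 0.72)]
amber_bottle [([246.4, 249.5], 0.59), ([283.0, 231.3], 0.38)]
white_jar [([294.5, 258.3], 0.85), ([272.4, 260.7], 0.42)]
{'time': 0.9, 'joints': array([-1.244,  0.264,  1.604,  0.   ,  1.274, -0.037]), 'joint_vel': array([-0.001,  0.   ,  0.001,  0.   ,  0.002, -0.   ]), 'tau': array([ -0.001, -51.505, -36.773,  -0.   ,   0.001,   0.   ]), 'tcp_pos': array([ 0.24 , -0.631,  0.225]), 'ee_rot': array([ 3.142, -0.   ,  0.364]), 'ft_force': array([ 0.068,  0.279, -0.219]), 'ft_torque': array([-0.031,  0.023, -0.039]), 'finger_force': 0.0, 'opening': 0.0857893697155348}
```

View pics/top1.png

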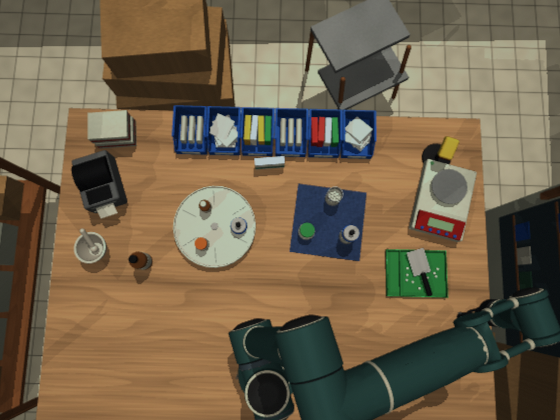

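View pics/side1.png

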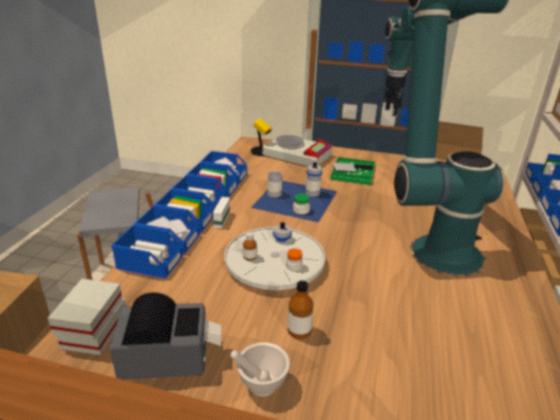

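The top view shows the turntable at about (215,227), with the lids on it at (239,226). The open canister is at (333,196), the closed one at (349,235), and the ointment jar at (306,231). I'll zoom in to get exact pixels.

Run:
```python
from h import *
np.set_printoptions(precision=4,suppress=True)
t=cv2.imread('pics/top1.png');s=cv2.imread('pics/side1.png')
def cr(im,c,r,h=25): return cv2.resize(im[r-h:r+h,c-h:c+h],(390,290*1),interpolation=cv2.INTER_CUBIC) 
a=np.vstack([np.hstack([cr(t,239,226),cr(t,333,196)]),np.hstack([cr(s,283,236),cr(s,275,185)])])
cv2.imwrite('pics/crop1.png',a)
for n,c,px,z in[('capknob','top',(238,224),.032+.059),('can','top',(333.5,196),.06),('can','side',(274.6,185.1),.045),('lid','side',(283,232),.06),('axis','top',(215,227),.035),('closed','top',(349,235),.11),('oint','top',(306,231),.055),('amber','top',(204.7,206.4),.11),('wjar','top',(201.9,244),.08),('carton','top',(269,161),.06)]:
    print(n,c,at(c,px,z))
```

```text
capknob top [0.5115 0.1174 0.091 ]
can top [ 0.6266 -0.2225  0.06  ]
can side [ 0.6306 -0.2163  0.045 ]
lid side [0.5112 0.1211 0.06  ]
axis top [0.5063 0.205  0.035 ]
closed top [ 0.4795 -0.2699  0.11  ]
oint top [ 0.497  -0.1245  0.055 ]
amber top [0.5681 0.2343 0.11  ]
wjar top [0.4392 0.2423 0.08  ]
carton top [0.752  0.0148 0.06  ]
```

View pics/crop1.png

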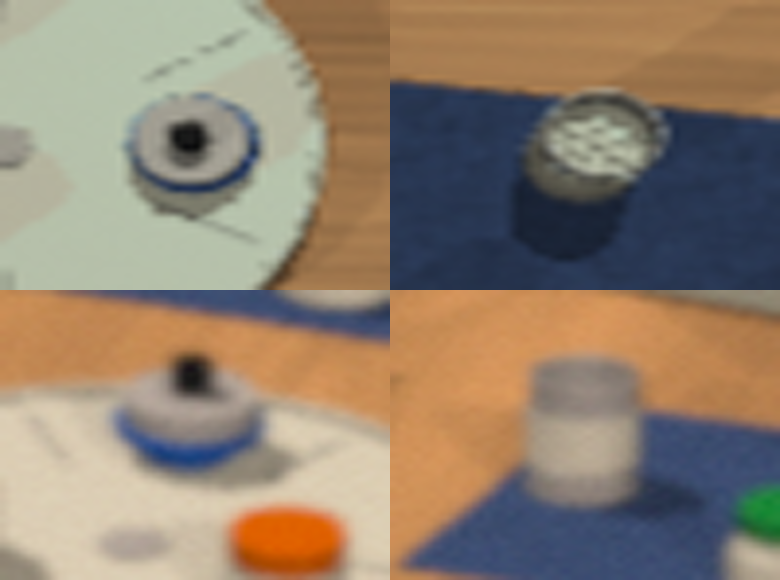

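```bash
cat >> h.py <<'E'
def tri(obs): # z-known points with horizontal offset common: solve xy by averaging
    return np.array([at(c,p,z)[:2] for c,p,z in obs])
def jog(xy,z,yaw):
    from scipy.spatial.transform import Rotation as R
    o=manip.get_obs();A=R.from_euler('xyz',o['ee_rot']);B=R.from_euler('xyz',[np.pi,0,yaw])
    return np.round(A.inv().apply(np.array([*xy,z])-o['tcp_pos'])*1000,1),np.round((A.inv()*B).as_rotvec(),3)
E
python3 - <<'E'
from h import *
np.set_printoptions(precision=4,suppress=True)
print(tri([('top',(238.2,224.1),.091),('top',(238.9,225.8),.052),('side',(282.8,223.5),.091),('side',(282.2,236),.052)]))
print(tri([('top',(335.4,194.8),.088),('side',(274.9,175.2),.088)]))
print(jog((.511,.119),.2,np.pi/2))
E
```

```text
[[0.5112 0.1167]
 [0.5105 0.1171]
 [0.5128 0.1214]
 [0.5107 0.132 ]]
[[ 0.6253 -0.2256]
 [ 0.6298 -0.2141]]
(array([ 519.9, -604.4,   24.9]), array([ 0.   ,  0.   , -1.207]))
```

Call:
jog_arm(
  rows=[
    [[60,-70,0,0,0,-0.15],[120,-140,0,0,0,-0.3],[180,-210,5,0,0,-0.45],[240,-280,10,0,0,-0.6],[300,-345,15,0,0,-0.75],[360,-415,20,0,0,-0.9],[420,-485,25,0,0,-1.05],[470,-545,25,0,0,-1.207]],
  ],
  gripper=85,
  newtons=40,
)

```text
time: 1.9
tcp_pos: [0.4114, -0.1595, 0.2086]
ee_rot: [3.14, 0.001, 1.575]
ft_force: [0.4, 0.2, -0.3]
opening: 0.0847
finger_force: 0.0
```

Run:
```python
from h import *
o=manip.get_obs();print(o['time'],o['tcp_pos'],o['ee_rot'],o['joints'],o['ft_force'])
print(jog((.511,.118),.13,np.pi/2))
im=snap('top','top2.png')
# canister: refine by ellipse of rim? crop
t=im[165:225,305:365,::-1]; cv2.imwrite('pics/c2.png',cv2.resize(t,(600,600),interpolation=cv2.INTER_CUBIC))
```

```text
1.9 [ 0.41143861 -0.15950017  0.20855245] [3.14019300e+00 5.22752319e-04 1.57542571e+00] [-4.26373224e-01 -1.81348227e-01  2.09704578e+00  1.16739586e-04
  1.22440506e+00 -4.31042521e-01] [ 0.38040021  0.16466137 -0.31061682]
(array([277.1, 100.7,  78.5]), array([0.001, 0.001, 0.005]))
```

View pics/c2.png

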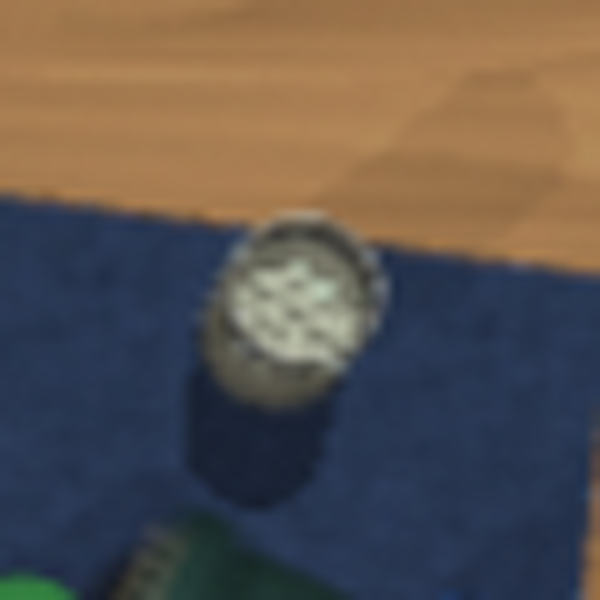

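The canister rim is centred at about (335.2,193.7) in the top view, which puts it near (0.629,-0.2245). Next I'll move above the lids.

Call:
jog_arm(
  rows=[
    [[60,20,-10,0,0,0],[120,40,-5,0,0,0],[180,65,0,0,0,0],[235,85,15,0,0,0],[265,96,40,0,0,0],[277,101,60,0,0,0],[277,101,75,0,0,0],[277,101,75,0.001,0.001,0.005]],
  ],
)

```text
time: 2.95
tcp_pos: [0.5106, 0.1148, 0.1318]
ee_rot: [-3.137, -0.0, 1.565]
ft_force: [-0.9, -0.3, 0.8]
opening: 0.0851
finger_force: 0.0
```

Run:
```python
from h import *
print(jog((.512,.118),.053,np.pi/2))
a=snap('side','s3.png');b=snap('top','t3.png')
c=lambda im,u,v,h=30:cv2.resize(im[v-h:v+h,u-h:u+h,::-1],(390,390),interpolation=cv2.INTER_CUBIC)
cv2.imwrite('pics/c3.png',np.hstack([c(a,283,230),c(b,239,222)]))
```

```text
(array([ 3.1,  1.7, 78.8]), array([-0.004, -0.   , -0.006]))
```

View pics/c3.png

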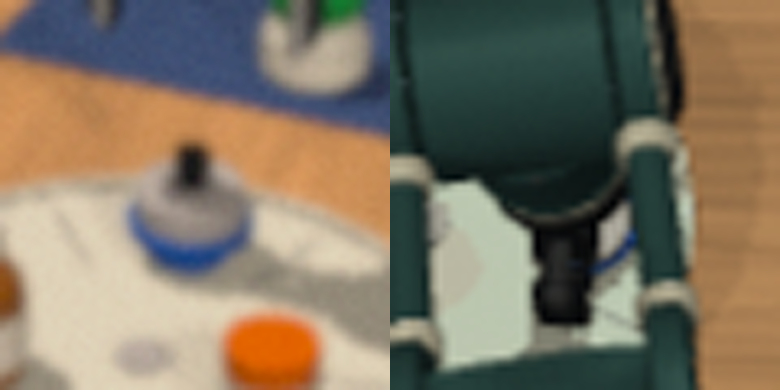

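Run:
```python
from h import *
for p in[(.512,.118,.091),(.512,.118,.049),(.5106,.1148,.125)]:print(proj('side',p))
```

```text
[np.float64(283.31745963649786), np.float64(222.98856433306779)]
[np.float64(282.8967053610207), np.float64(234.41014042790448)]
[np.float64(284.367481258773), np.float64(213.06427612818544)]
```

Call:
jog_arm(
  rows=[
    [[2,2,20,-0.004,0,-0.006],[2,2,40,-0.004,0,-0.006],[2,2,58,-0.004,0,-0.006],[2,2,68,-0.004,0,-0.006],[2,2,74,-0.004,0,-0.006],[2,2,77,-0.004,0,-0.006],[2,2,78,-0.004,0,-0.006],[2,2,78,-0.004,0,-0.006]],
  ],
)

```text
time: 4.05
tcp_pos: [0.5142, 0.1179, 0.0556]
ee_rot: [3.138, -0.001, 1.572]
ft_force: [0.9, 0.7, -0.6]
opening: 0.0849
finger_force: 0.0
```

Call:
jog_arm(
  rows=[
    [[0,0,0,0,0,0],[0,0,0,0,0,0],[0,0,0,0,0,0],[0,0,0,0,0,0],[0,0,0,0,0,0],[0,0,0,0,0,0]],
  ],
  gripper=68,
)

```text
time: 4.8
tcp_pos: [0.5139, 0.1178, 0.0552]
ee_rot: [3.139, -0.001, 1.572]
ft_force: [0.5, -0.3, 0.1]
opening: 0.0681
finger_force: 0.0
```

Run:
```python
from h import *
o=manip.get_obs();print(o['tcp_pos'],o['ee_rot'],o['opening'],o['ft_force'])
a=snap('side','s4.png')
c=lambda im,u,v,h=30:cv2.resize(im[v-h:v+h,u-h:u+h,::-1],(500,500),interpolation=cv2.INTER_CUBIC)
cv2.imwrite('pics/c4.png',c(a,283,225))
```

```text
[0.51387849 0.11777119 0.05520557] [ 3.13862877e+00 -1.01143709e-03  1.57177564e+00] 0.0680666294107551 [ 0.51564607 -0.28416389  0.08992351]
```

View pics/c4.png

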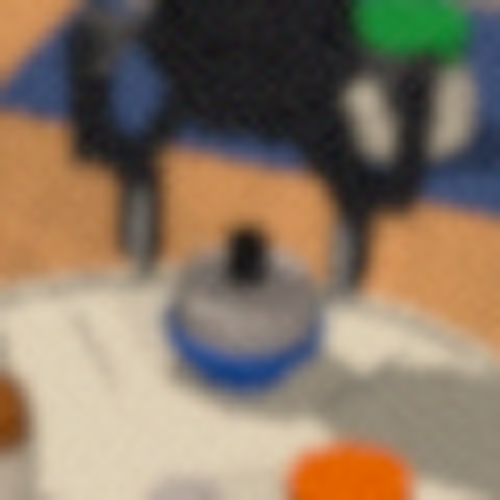

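Run:
```python
from h import *
for y in(.118,.098,.078):print(y,proj('side',(.514,y,.047)),proj('side',(.548,y,.047)),proj('side',(.48,y,.047)))
for z in (.05,.07,.13,.2,.3):print(z,proj('side',(.514,.118,z)),proj('top',(.511,.115,z)))
```

```text
0.118 [np.float64(282.2615615352691), np.float64(234.84337977452645)] [np.float64(271.85588684807334), np.float64(233.1112045178078)] [np.float64(292.77408669830754), np.float64(236.59334184046097)]
0.098 [np.float64(283.8321598484014), np.float64(231.5825243112917)] [np.float64(273.5410235977258), np.float64(229.88710557648284)] [np.float64(294.2277145286007), np.float64(233.29514551600883)]
0.078 [np.float64(285.36604842360657), np.float64(228.3978851208446)] [np.float64(275.18696900301666), np.float64(226.7379897318658)] [np.float64(295.6471962405818), np.float64(230.0744247321072)]
0.05 [np.float64(282.29053029530456), np.float64(234.03971559344444)] [np.float64(239.52037369519587), np.float64(225.74776519419154)]
0.07 [np.float64(282.4851892580807), np.float64(228.63940036703838)] [np.float64(239.11607358818213), np.float64(224.9823890927199)]
0.13 [np.float64(283.08564048413285), np.float64(211.98141630856267)] [np.float64(237.84155364748054), np.float64(222.56960936167496)]
0.2 [np.float64(283.8190933690631), np.float64(191.63364127754122)] [np.float64(236.2261475753521), np.float64(219.5115018313267)]
0.3 [np.float64(284.93370118162005), np.float64(160.71169730034316)] [np.float64(233.63913745908914), np.float64(214.61406133377636)]
```

View pics/s4.png

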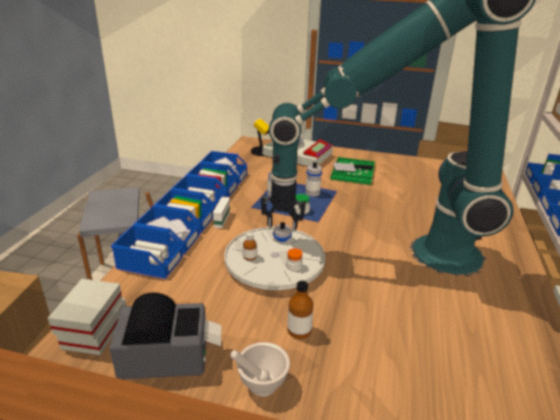

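The fingers straddle the lid evenly: mid column about 282.5 against the lid at 282. The tips look higher than I expected, so I'll go down carefully while watching the force.

Call:
jog_arm(
  rows=[
    [[0,0,3,0.003,0,0],[0,0,6,0.003,0,0],[0,0,8,0.003,0,0],[0,0,10,0.003,0,0],[0,0,10,0.003,0,0]],
  ],
)

```text
time: 5.48
tcp_pos: [0.5137, 0.1177, 0.0449]
ee_rot: [-3.141, -0.001, 1.572]
ft_force: [-0.1, -0.1, -0.6]
opening: 0.0682
finger_force: 0.0
```

Run:
```python
from h import *
o=manip.get_obs();print(o['tcp_pos'],o['ee_rot'],o['opening'],o['ft_force'])
a=snap('side','s5.png');b=snap('top','t5.png')
c=lambda im,u,v,h=25:cv2.resize(im[v-h:v+h,u-h:u+h,::-1],(400,500),interpolation=cv2.INTER_LANCZOS4)
cv2.imwrite('pics/c5.png',np.hstack([c(a,283,225),c(b,239,225)]))
```

```text
[0.51371197 0.11773161 0.04493494] [-3.14108878e+00 -9.23003556e-04  1.57174421e+00] 0.0682426730324022 [-0.05892672 -0.1432072  -0.57149883]
```

View pics/c5.png

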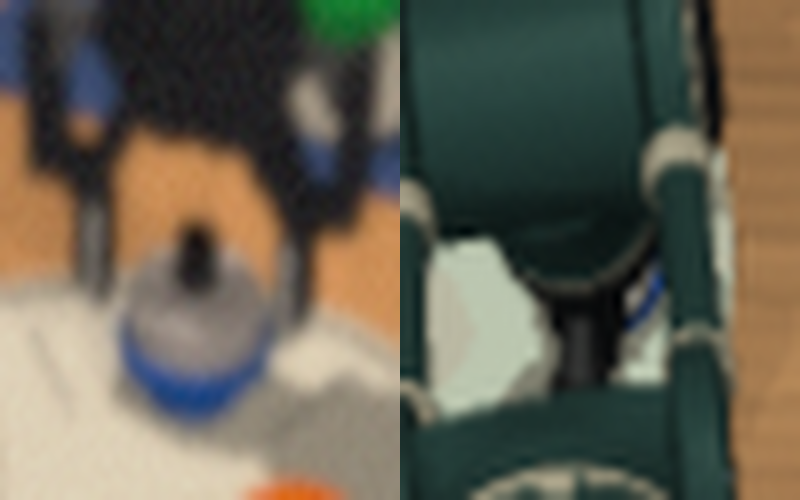

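Call:
jog_arm(
  rows=[
    [[0,0,1,0,0,0],[0,0,2,0,0,0],[0,0,3,0,0,0],[0,0,3,0,0,0]],
  ],
)

```text
time: 6.08
tcp_pos: [0.5138, 0.1178, 0.0421]
ee_rot: [-3.141, -0.001, 1.572]
ft_force: [0.8, -0.1, -0.9]
opening: 0.0681
finger_force: 0.0
```

Run:
```python
from h import *
# disc back edge & lip predicted rows vs fingers, knob clearance sanity
for y,z in((.055,.038),(.059,.038)):print(proj('side',(.545,y,z)),proj('side',(.49,y,z)))
k=cv2.imread('pics/s5.png').astype(int)
print('left col 262..266 rows 222-242');print(k[222:242,261:268].mean(2).round().astype(int))
print(k[222:242,286:294].mean(2).round().astype(int))
```

```text
[np.float64(277.8459615591666), np.float64(225.6859449661816)] [np.float64(294.12312120808275), np.float64(228.32841417399683)]
[np.float64(277.5310687912682), np.float64(226.29767455022602)] [np.float64(293.8433599415025), np.float64(228.9511401061417)]
left col 262..266 rows 222-242
[[131 128 130 127 126 113  87]
 [130 131 127 126 124 112  82]
 [133 130 130 128 127 107  88]
 [135 134 129 131 128 109  85]
 [145 143 143 139 138 117  91]
 [152 148 145 144 140 128  99]
 [157 157 152 150 145 134 120]
 [162 165 161 160 157 157 151]
 [178 180 181 179 178 181 176]
 [192 191 190 192 188 189 190]
 [195 192 194 196 196 198 195]
 [192 183 191 198 202 202 199]
 [195 187 185 198 202 204 200]
 [199 191 185 194 201 207 204]
 [203 196 188 186 196 204 203]
 [205 201 194 189 191 200 201]
 [203 202 200 190 188 193 200]
 [203 204 201 196 189 189 195]
 [203 204 204 201 197 192 198]
 [206 205 204 202 200 194 197]]
[[142 145 148 143 143 129 102  67]
 [135 145 146 144 145 136 112  77]
 [139 150 145 146 145 138 116  92]
 [145 150 147 145 144 136 120 107]
 [134 137 139 141 142 134 123 110]
 [114 119 120 128 134 130 119 111]
 [107 111 113 116 126 127 114 106]
 [108 108 113 115 120 123 112 109]
 [108 111 114 114 114 115 109 107]
 [117 116 117 118 113 107 105 105]
 [121 122 123 115 105  97 102 110]
 [126 127 124 114 101  96 107 126]
 [130 126 119 110 100 108 132 156]
 [125 118 112 102 100 126 162 183]
 [116 107  97  90  96 133 168 190]
 [ 96  93  86  88 102 129 156 175]
 [ 81  87  96 109 116 127 138 150]
 [ 85  98 111 122 128 131 135 134]
 [ 99 112 125 132 133 133 133 128]
 [114 123 131 133 133 130 127 126]]
```

Call:
jog_arm(
  rows=[
    [[0,0,-3,0,0,0],[0,0,-3,0,0,0],[0,0,-3,0,0,0],[0,0,-3,0,0,0],[0,0,-3,0,0,0],[0,0,-3,0,0,0]],
  ],
  gripper=52,
  newtons=20,
)

```text
time: 6.82
tcp_pos: [0.5138, 0.1178, 0.0451]
ee_rot: [-3.141, -0.001, 1.572]
ft_force: [-0.9, 1.0, 0.4]
opening: 0.0531
finger_force: 21.4
```

Run:
```python
from h import *
o=manip.get_obs();print(o['tcp_pos'],o['ee_rot'],o['opening'],o['ft_force'],o['finger_force'])
a=snap('side','s6.png');b=snap('top','t6.png')
c=lambda im,u,v,h=25:cv2.resize(im[v-h:v+h,u-h:u+h,::-1],(400,500),interpolation=cv2.INTER_LANCZOS4)
cv2.imwrite('pics/c6.png',np.hstack([c(a,283,225),c(b,239,225)]))
```

```text
[0.51384173 0.11775803 0.04511555] [-3.14140151e+00 -9.59249952e-04  1.57174924e+00] 0.05308346450190306 [-0.9036414   0.99822465  0.42416158] 21.396395823103376
```

Call:
jog_arm(
  rows=[
    [[0,0,0,0,0,0],[0,0,0,0,0,0],[0,0,0,0,0,0],[0,0,0,0,0,0],[0,0,1,0,0,0],[0,0,2,0,0,0],[0,0,3,0,0,0],[0,0,4,0,0,0]],
  ],
  gripper=68,
)

```text
time: 7.92
tcp_pos: [0.5139, 0.1178, 0.0411]
ee_rot: [-3.142, -0.001, 1.572]
ft_force: [-0.3, 0.1, 0.3]
opening: 0.0679
finger_force: 0.0
```

Call:
jog_arm(
  rows=[
    [[0,0,1,0,0,0],[0,0,2,0,0,0],[0,0,3,0,0,0],[0,0,3,0,0,0]],
  ],
)

```text
time: 8.43
tcp_pos: [0.5138, 0.1177, 0.0381]
ee_rot: [-3.141, -0.001, 1.572]
ft_force: [0.3, 0.1, 0.1]
opening: 0.0683
finger_force: 0.0
```

Run:
```python
from h import *
o=manip.get_obs();print(o['tcp_pos'],o['ee_rot'],o['opening'],o['ft_force'],o['finger_force'])
b=snap('side','s7.png');a=cv2.imread('pics/s6.png')[:,:,::-1]
c=lambda im,u,v,h=25:cv2.resize(im[v-h:v+h,u-h:u+h,::-1],(400,500),interpolation=cv2.INTER_LANCZOS4)
cv2.imwrite('pics/c7.png',np.hstack([c(a,283,225),c(b,283,225)]))
```

```text
[0.51378476 0.11774952 0.03805457] [-3.14130193e+00 -9.22503461e-04  1.57181203e+00] 0.06825842666088412 [0.25853341 0.10619738 0.08398985] 0.0
```

View pics/c7.png

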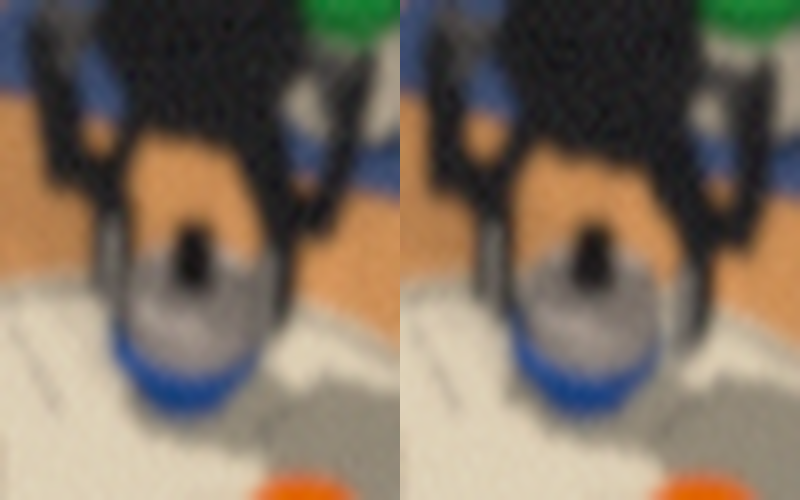

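Both panels show the pads on the cap skirt, with the tips just above the blue rim. So the tips sit about 20 mm higher than nominal, and I need to go lower.

Call:
jog_arm(
  rows=[
    [[0,0,2,0,0,0],[0,0,4,0,0,0],[0,0,6,0,0,0],[0,0,8,0,0,0],[0,0,9,0,0,0],[0,0,10,0,0,0],[0,0,10,0,0,0]],
  ],
)

```text
time: 9.35
tcp_pos: [0.5139, 0.1178, 0.0281]
ee_rot: [-3.141, -0.001, 1.572]
ft_force: [0.4, 0.4, -0.2]
opening: 0.0679
finger_force: 0.0
```

Call:
jog_arm(
  rows=[
    [[0,0,0,0,0,0],[0,0,0,0,0,0],[0,0,0,0,0,0],[0,0,0,0,0,0],[0,0,0,0,0,0]],
  ],
  gripper=52,
  newtons=20,
)

```text
time: 9.98
tcp_pos: [0.5143, 0.1178, 0.0285]
ee_rot: [3.141, -0.001, 1.572]
ft_force: [0.2, -0.1, 4.4]
opening: 0.0581
finger_force: 21.8
```

Call:
jog_arm(
  rows=[
    [[0,0,0,0,0,0],[0,0,0,0,0,0],[0,0,-2,0,0,0],[0,0,-5,0,0,0],[0,0,-10,0,0,0],[0,0,-18,0,0,0],[0,0,-26,0,0,0],[0,0,-30,0,0,0]],
  ],
  gripper=50,
  newtons=45,
)

```text
time: 10.98
tcp_pos: [0.5145, 0.1179, 0.0592]
ee_rot: [3.14, -0.001, 1.572]
ft_force: [-0.5, -0.2, -1.8]
opening: 0.0574
finger_force: 48.0
```

Run:
```python
from h import *
o=manip.get_obs();print(o['tcp_pos'],o['ee_rot'],o['opening'],o['ft_force'],o['finger_force'])
b=snap('side','s8.png');a=snap('top','t8.png')
c=lambda im,u,v,h=25:cv2.resize(im[v-h:v+h,u-h:u+h,::-1],(400,500),interpolation=cv2.INTER_LANCZOS4)
cv2.imwrite('pics/c8.png',np.hstack([c(b,283,218),c(a,239,225)]))
# numeric look: blue rim & dark knob centroids
def blue(im,u0,u1,v0,v1):
    r=im[v0:v1,u0:u1].astype(int); m=(r[...,2]>r[...,0]+45)&(r[...,2]>90); v,u=np.nonzero(m); return len(u),(u.min()+u0,u.max()+u0,v.min()+v0,v.max()+v0,u.mean()+u0,v.mean()+v0) if len(u) else None
print(blue(b,262,304,212,250))
print(proj('side',(.514,.118,.049)),proj('side',(.514,.118,.079)),proj('side',(.514,.118,.121)))
```

```text
[0.51453802 0.11786716 0.0592276 ] [ 3.14015205e+00 -1.25623662e-03  1.57180654e+00] 0.057384509027618526 [-0.46387221 -0.17293498 -1.84462969] 48.0430724863254
(46, (np.int64(273), np.int64(303), np.int64(212), np.int64(232), np.float64(280.2608695652174), np.float64(228.6304347826087)))
[np.float64(282.28086742086214), np.float64(234.30778733922116)] [np.float64(282.57366575789894), np.float64(226.1848460925595)] [np.float64(282.99395812435677), np.float64(214.52490897096462)]
```

View pics/c8.png

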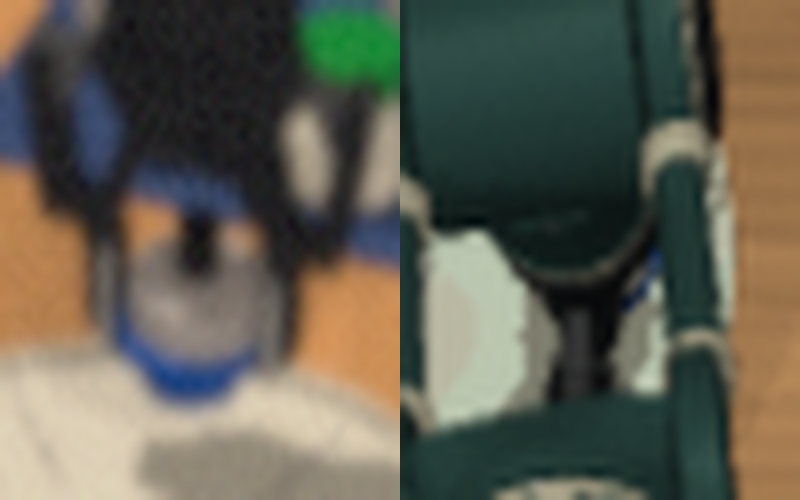

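The pair has been lifted level, with the blue rim symmetric between the pads. Next I'll refine the canister centre numerically and work out the transfer.

Run:
```python
from h import *
np.set_printoptions(linewidth=200)
t=cv2.imread('pics/t8.png').astype(int);g=t[...,2]-t[...,0]//1  # R-B: mat negative
# canister mask: not blue mat (R-B<-15) and not wood (R-B>40)
print((t[184:208,324:348,2]-t[184:208,324:348,0]))
s=cv2.imread('pics/s8.png').astype(int); print((s[168:196,264:286,2]-s[168:196,264:286,0]))
print(jog((.6305,-.2250),.150,np.pi/2))
for p in [(.6305,-.2245,.088),(.6305,-.2245,.003)]: print(proj('top',p),proj('side',p))
```

```text
[[ 88  88  88  88  88  88  88  89  89  89  89  88  86  82  83  83  82  82  82  82  82  83  83  82]
 [ 88  87  86  87  87  87  87  86  86  88  87  84  82  80  81  81  80  80  81  80  80  81  81  80]
 [ 67  79  89  89  88  88  87  87  70  58  52  42  43  55  75  81  81  81  82  82  81  81  80  80]
 [-10   4  26  26  19  31  51  42  24  23  22  17  17  22  36  57  78  84  84  83  84  84  84  84]
 [-44 -44 -39 -36 -39 -20   6  13   4   6   6   7   6   6  10  21  42  69  82  83  83  83  84  83]
 [-46 -46 -44 -43 -32 -12   5  11  12  13  13  14  14  10   7   6  15  23  23  23  32  51  60  73]
 [-45 -45 -42 -38 -17   2  12  14  15  15  15  16  16  15  12   7   7  -4 -15 -31 -26 -14  -7  -2]
 [-44 -45 -44 -22  -1  10  13  13  14  15  12  10  15  16  15  13   8   5  -8 -33 -39 -39 -39 -40]
 [-44 -44 -32  -8  11  14  16  16  16  16  15  13  12  14  15  15  12   7  -6 -24 -39 -39 -40 -39]
 [-45 -46 -21   7  14  15  15  16  16  16  15  14  10   7  11  15  14   8  -6 -20 -39 -39 -39 -39]
 [-45 -32 -11   6  14  16  16  15  16  16  17  16  11   8  11  15  13   6  -9 -22 -38 -41 -39 -38]
 [-43 -23  
[... 3447 characters left out ...]
  -7  -1  -3]
 [ 43   0 -22  -7  12  17  18  12   3  -1  -3  -1   0  -2  -1  -2   0   1   3   1   1  -3]
 [  5 -29 -30  -8  10  18  17   6  -3   1  -5   0   1   0  -2   4   0  -1   1   2  -1  -5]
 [-11 -34 -31 -12   5  14  14   7   2  -1  -4  -3  -2  -3   0  -2   1   0   1  -2   1  -5]
 [ -5 -15 -20 -16   3  11  10   4  -3  -2  -2   1   1  -1  -3  -2  -3   0   2   0  -1   1]]
(array([-342.9,  115.7,  -91.1]), array([ 0.002, -0.001,  0.001]))
[np.float64(335.0955583980957), np.float64(193.36247650450514)] [np.float64(275.45655359737145), np.float64(174.0609984566535)]
[np.float64(332.0124467976509), np.float64(198.0437621501411)] [np.float64(274.9541156103012), np.float64(193.87285605273507)]
```

Call:
jog_arm(
  rows=[
    [[0,0,-12,0,0,0],[0,0,-32,0,0,0],[-5,2,-55,0,0,0],[-18,6,-75,0,0,0],[-40,14,-88,0,0,0],[-70,24,-91,0,0,0],[-105,36,-91,0,0,0],[-140,48,-91,0,0,0]],
  ],
)

```text
time: 12.08
tcp_pos: [0.5624, -0.0233, 0.1498]
ee_rot: [3.141, -0.001, 1.572]
ft_force: [0.9, -0.0, -1.2]
opening: 0.0569
finger_force: 48.2
```

Call:
jog_arm(
  rows=[
    [[-35,12,0,0,0,0],[-70,24,0,0,0,0],[-105,36,0,0,0,0],[-138,47,0,0,0,0],[-165,56,0,0,0,0],[-185,63,0,0,0,0],[-195,66,0,0,0,0],[-198,67,0,0,0,0]],
  ],
)

```text
time: 13.08
tcp_pos: [0.6292, -0.2203, 0.1487]
ee_rot: [-3.141, -0.002, 1.572]
ft_force: [-0.1, 0.0, -1.1]
opening: 0.0571
finger_force: 48.1
```

Run:
```python
from h import *
np.set_printoptions(linewidth=200,precision=4,suppress=True)
o=manip.get_obs();print(o['time'],o['tcp_pos'],o['ee_rot'],o['opening'],o['ft_force'],o['finger_force'])
b=snap('side','s9.png');snap('top','t9.png')
print(jog((.630,-.224),.085,np.pi/2))
# in side: knob-dark / blue rim column vs canister column
def cols(v0,v1,u0=255,u1=300):
    r=b[v0:v1,u0:u1].astype(int);return (r[...,0]-r[...,2])
print(proj('side',(o['tcp_pos'][0],o['tcp_pos'][1]+.0007,o['tcp_pos'][2]+.0035+.019)), 'lid bottom',proj('side',(*o['tcp_pos'][:2],o['tcp_pos'][2]+.0035)))
print(cols(140,192)[::2])
```

```text
13.075 [ 0.6292 -0.2203  0.1487] [-3.1411 -0.0015  1.5715] 0.05714535157557279 [-0.0791  0.0457 -1.0839] 48.12488794326782
(array([-4.4,  0.9, 63.7]), array([-0.   , -0.001,  0.001]))
[np.float64(275.95594026605755), np.float64(154.2574344848498)] lid bottom [np.float64(275.88500433268877), np.float64(158.92723811851863)]
[[108 103  97 ...  11  14  12]
 [107 105 102 ...  13  14  13]
 [101 100  95 ...  13  17  19]
 ...
 [126 123 121 ... -52 -51 -53]
 [122 125 127 ... -55 -53 -53]
 [125 124 123 ... -52 -54 -53]]
```

Run:
```python
from h import *
b=cv2.imread('pics/s9.png')[:,:,::-1].astype(int)
for v in range(138,186,2):
    r=b[v,258:296]; s=''
    for p in r:
        d=p[0]-p[2]; m=p.mean()
        s+= '#' if m<45 else 'B' if d<-35 else 'b' if d<-20 else 'w' if d>55 else 'g' if m<110 else 'G'
    print(v,s)
t=cv2.imread('pics/t9.png')[:,:,::-1].astype(int)
print()
for v in range(176,212,2):
    s=''
    for p in t[v,310:362]:
        d=p[0]-p[2]; m=p.mean()
        s+= '#' if m<32 else 'B' if d<-35 else 'b' if d<-20 else 'w' if d>55 else 'g' if m<110 else 'G'
    print(v,s)
```

```text
138 gg##ggGGGgg###gggg########gggGggg##ggG
140 wg###gwwgg#gggGGGGggggg####ggGggg#ggGG
142 wg########ggGGGGGGGGgggg###ggggg##ggGG
144 wgg######gggGGGgggggggggg###gggg#gggGG
146 gg##gggggggGGGGgg##ggGGGgg######gggGGG
148 ####gggggggGGGGgg##ggGGGgggggggGGGGGGG
150 ####gggggggGGGGGGggggGGggggggGGGGGGGGG
152 ###gggggggggGGGGGGGGGGGGgggggGGGGGGGGG
154 ####gggggbBBGGGGGGGGGGGggggggGGGGGGGGG
156 wwwwwwwwgggBBBBBBBBBBBBBggggGGGGGGGGGG
158 wwwwwwwwwwwwgBBBBBBBBBbgGGGGGGGGGGGGGG
160 wwwwwwwwwwwwwwggggggGGwwwgGGGGGGGGGGGG
162 wwwwwwwwwwwwwwwwwwwwwwwwwwwwwwwwwwGGGG
164 wwwwwwwwwwwwwwwwwwwwwwwwwwwwwwwwwwwwww
166 wwwwwwwwwwwwwwwwwwwwwwwwwwwwwwwwwwwwww
168 wwwwwwwwwwwwwwwwwwwwwwwwwwwwwwwwwwwwww
170 wwwwwwwwwwwwwwwwwwwwwwwwwwwwwwwwwwwwww
172 wwwwwwwwwwwwGGGGGGGGGGwwwwwwwwwwwwwwww
174 wwwwwwwwwwGGGGGGGGGGGGGGwwwwwwwwwwwwww
176 wwwwwwwwwwGGGGGGGGGGGGGGwwwwwwwwwwwwww
178 wwwwwwwwwwGGGGGGGGGGGGGGwwwwwwwwwwwwww
180 wwwwwwwwwwGGGGGGGGGGGGGGGGwwwwwwwwwwww
182 wwwwwwwwwwGGGGGGGGGGGGGGgBBbbbgggggGGw
184 wwwwwwwwwwGGGGGGGGGGGGGGgBBBBBBBBBBBBB

176 wwwwwwwwwwwwwwwwggggggggg#########gg################
178 wwwwww
[... 258 characters left out ...]
#######gwwwwwwww
188 BBBBBBBBBbgGggggGGGgGGgg#######gggggggggg#gwwwwwwwww
190 BBBBBBBBBgggggggggggGGgggg##############gggwwwwwwwww
192 BBBBBBBBBbgggggggggbgggggg###########bbBBBBBBBBBbbgg
194 BBBBBBBBBggbbbbgggGGBbgggg#####gg###bBBBBBBBBBBBBBbg
196 BBBBBBBBbgbbbbbggbbbbbbbg#####ggggbBBBBBBBBBBBBBBbgg
198 BBBBBBBbgbbbbbgggbbbbbbbbgggg#gggbBBBBBBBBBBBBBBBbgg
200 BBBBBBbgbbbbbggggbbbbbbbbbbggggggg#bBBBBBBBBBBBbgggg
202 BBBBBbggbbbbgggggggbbbbbbbgggggggggbbbbBBBBBBBggGGGG
204 BBBBbggbbbbbg#ggggggggbbggbbbbgggggggggbbbbBBbgggggg
206 BBBBbgbbbbbg#gggggggggggggggbbbbbbggggggbbbbbgg###gg
208 BBBbggbbbbggggggggggGGGGGGGGGgggggbgggbgbgbbbbggggbg
210 BBbgggggggggggggggbggggbbggggGGGGgggggggggggggggggbb
```

Run:
```python
from h import *
b=cv2.imread('pics/s9.png')[:,:,::-1].astype(int)
print((b[150:178,272:278,0]-b[150:178,272:278,2]).mean(1).round())
for y in(-.2196,-.2236):print('lid',proj('side',(.6292,y+.03,.1487+.0035+.015)))
for y in(-.2196,-.2236):print('can',proj('side',(.630,y-.0285,.088)))
a=cv2.imread('pics/s5.png')[:,:,::-1].astype(int);print((a[234:248,279:285,0]-a[234:248,279:285,2]).mean(1).round())
print('disc lid',proj('side',(.5138,.1185+.03,.047)))
```

```text
[ 17.  21.  21.  20.  14.  -9. -50. -80. -82. -46.  14.  72. 106. 114.
 116. 116. 117. 117. 118. 113.  94.  62.  33.  22.  20.  22.  22.  21.]
lid [np.float64(273.78638115926145), np.float64(158.2870267223169)]
lid [np.float64(274.0772579321907), np.float64(157.87693442572842)]
can [np.float64(277.1947955447613), np.float64(171.59494499288616)]
can [np.float64(277.4642275209827), np.float64(171.17969393263152)]
[  21.   17.    1.  -36.  -79. -100.  -82.  -43.   -2.   21.   33.   38.
   40.   40.]
disc lid [np.float64(279.8552771491132), np.float64(239.97981807163129)]
```

Call:
jog_arm(
  rows=[
    [[-2,0.5,10,0,0,0],[-4,1,25,0,0,0],[-4,1,40,0,0,0],[-4,1,50,0,0,0],[-4,1,57,0,0,0],[-4,1,60,0,0,0],[-4,1,60,0,0,0]],
  ],
)

```text
time: 14.05
tcp_pos: [0.6304, -0.2242, 0.0889]
ee_rot: [3.141, -0.001, 1.572]
ft_force: [-0.6, -0.2, -0.6]
opening: 0.0568
finger_force: 48.1
```

Call:
jog_arm(
  rows=[
    [[0,0,1.5,0,0,0],[0,0,3,0,0,0],[0,0,4.5,0,0,0],[0,0,6,0,0,0],[0,0,7,0,0,0],[0,0,8,0,0,0],[0,0,8,0,0,0]],
  ],
)

```text
time: 14.92
tcp_pos: [0.6302, -0.2241, 0.0807]
ee_rot: [-3.141, -0.001, 1.572]
ft_force: [-0.6, 0.2, -0.6]
opening: 0.0571
finger_force: 48.1
```

Call:
jog_arm(
  rows=[
    [[0,0,1,0,0,0],[0,0,2,0,0,0],[0,0,3,0,0,0],[0,0,4,0,0,0],[0,0,5,0,0,0],[0,0,5,0,0,0]],
  ],
)

```text
time: 15.68
tcp_pos: [0.6303, -0.2241, 0.0758]
ee_rot: [-3.142, -0.001, 1.572]
ft_force: [-0.2, 0.1, -0.7]
opening: 0.0571
finger_force: 48.2
```

Call:
jog_arm(
  rows=[
    [[0,0,1,0,0,0],[0,0,2,0,0,0],[0,0,3,0,0,0],[0,0,4,0,0,0],[0,0,4,0,0,0]],
  ],
)

```text
time: 16.3
tcp_pos: [0.6303, -0.2241, 0.0718]
ee_rot: [3.142, -0.001, 1.572]
ft_force: [1.1, -0.2, -0.9]
opening: 0.0571
finger_force: 48.2
```

Call:
jog_arm(
  rows=[
    [[0,0,0.7,0,0,0],[0,0,1.4,0,0,0],[0,0,2,0,0,0],[0,0,2,0,0,0]],
  ],
)

```text
time: 16.8
tcp_pos: [0.6303, -0.2241, 0.0699]
ee_rot: [3.142, -0.001, 1.572]
ft_force: [0.8, 0.0, -1.7]
opening: 0.057
finger_force: 48.2
```

Call:
jog_arm(
  rows=[
    [[0,0,0.5,0,0,0],[0,0,1,0,0,0],[0,0,1,0,0,0]],
  ],
)

```text
time: 17.18
tcp_pos: [0.6304, -0.2242, 0.0698]
ee_rot: [3.141, -0.001, 1.572]
ft_force: [-2.7, 0.6, 5.4]
opening: 0.0571
finger_force: 48.5
```

Call:
jog_arm(
  rows=[
    [[0,0,-0.5,0,0,0],[0,0,-0.5,0,0,0],[0,0,-0.5,0,0,0]],
  ],
  newtons=20,
)

```text
time: 17.55
tcp_pos: [0.6304, -0.2242, 0.0698]
ee_rot: [3.141, -0.001, 1.572]
ft_force: [-1.6, 0.9, 6.1]
opening: 0.0573
finger_force: 48.5
```

Call:
jog_arm(
  rows=[
    [[0,0,0,0,0,0],[0,0,0,0,0,0],[0,0,0,0,0,0],[0,0,0,0,0,0],[0,0,0,0,0,0],[0,0,0,0,0,0]],
  ],
  gripper=72,
)

```text
time: 18.3
tcp_pos: [0.6303, -0.2242, 0.0693]
ee_rot: [3.142, -0.001, 1.572]
ft_force: [0.1, 0.8, 0.9]
opening: 0.072
finger_force: 0.0
```

Run:
```python
from h import *
o=manip.get_obs();print(o['time'],o['tcp_pos'],o['ee_rot'],o['opening'],o['ft_force'],o['finger_force'])
b=snap('side','s10.png').astype(int)
for v in range(156,198):
    s=''
    for p in b[v,254:300]:
        d=p[0]-p[2]; m=p.mean()
        s+= '#' if m<45 else 'B' if d<-35 else 'b' if d<-20 else 'w' if d>55 else 'g' if m<110 else 'G'
    print(v,s)
for z in(.132,.112,.096,.088):print(z,proj('side',(.6303,-.2235,z)),proj('side',(.6303,-.1935,z)))
```

```text
18.3 [ 0.6302926  -0.224155    0.06934809] [ 3.14152459e+00 -9.90969713e-04  1.57178528e+00] 0.07204722201007996 [0.08282219 0.83574117 0.90340929] 0.0
156 wwwwg##gwwwggg################ggGGggg#ggGGGGGG
157 wwwwg##gwwwwggggg#############ggGGGgg#ggGGGGGG
158 wwwwg##gwwwwgggwgggggg#########ggGGgg#ggGGGGGG
159 wwwwg##gwwwgggwwwwwwwgggggg####ggGGgg#ggGGGGGG
160 wwwwg###gggggwwwwwwwwwwwwwgg###gggGgg#ggGGGGGG
161 wwwwgg#####ggwwwwwwwwwwwwwwg####ggggg#ggGGGGGG
162 wwwwwwgg###gwwwwwwwwwwwwwwwwg####ggg##ggGGGGGG
163 wwwwwwwgg##gwwwwwwwwwwwwwwwwwg########gggGGGGG
164 wwwwwwwwggggwwwwwwwwg#gwwwwwwwg#######gwwwwwwg
165 wwwwwwwwwgggwwwwwwwgg##gwwwwwwg######gwwwwwwww
166 wwwwwwwwwgggwwwwwGggg##gGwwwwwgg##gggwwwwwwwww
167 wwwwwwwwwgggwwwwGGggg#gggGGwwwgg#ggwwwwwwwwwww
168 wwwwwwwwwgggwwwGGGgggggggGGGwwggggwwwwwwwwwwww
169 wwwwwwwwwgggwwwGGGGGggggGGGGGwggggwwwwwwwwwwww
170 wwwwwwwwwggggwGGGGGGGGGGGGGGGwggggwwwwwwwwwwww
171 wwwwwwwwwggggggGGGGGGGGGGGGGGGggggwwwwwwwwwwww
172 wwwwwwwwwGggggggGGGGGGGGGGGGggggggwwwwwwwwwwww
173 wwwwwwwwwwGgggbbGGGGGGGGGGGgggggggwwwwwwwwwwww
174 wwwwwwwwwwwwwGBBBbGGGGGGGG
[... 1029 characters left out ...]
BBBBBBBBBBB
195 wwwwwwwwGbBBBbgGGGGGGGGGGgggbbBBBBBBBBBBBBbbbb
196 wwwwwwwGgBBBBBBbGGGGGGGGgggbbBBbBBBBBBBBBbbbbb
197 wwwwwwGgBBBBBBBBbbbggggggbbbBbbbBbBBBBBbbbbbbb
0.132 [np.float64(275.7077809677895), np.float64(163.5349163933754)] [np.float64(273.5781552109396), np.float64(166.65894336308565)]
0.112 [np.float64(275.58438276656534), np.float64(168.4042268433432)] [np.float64(273.4652324059221), np.float64(171.58410697101982)]
0.096 [np.float64(275.48667463259955), np.float64(172.25980361063995)] [np.float64(273.3758327942819), np.float64(175.48329911157398)]
0.088 [np.float64(275.43815317071227), np.float64(174.1744673502376)] [np.float64(273.3314419018003), np.float64(177.41942182956865)]
```

The lid is seated and level: blue rim at rows 174–177, knob top at row 164, as predicted. Now I'll raise the arm and set up for the knob.

Call:
jog_arm(
  rows=[
    [[0,0,-3,0,0,0],[0,0,-10,0,0,0],[0,0,-22,0,0,0],[0,0,-38,0,0,0],[0,0,-54,0,0,0],[0,0,-68,0,0,0],[0,0,-75,0,0,0],[0,0,-76,0,0,0]],
  ],
)

```text
time: 19.35
tcp_pos: [0.6306, -0.2243, 0.1462]
ee_rot: [3.141, -0.001, 1.572]
ft_force: [0.1, -0.4, -0.1]
opening: 0.072
finger_force: 0.0
```

Call:
jog_arm(
  rows=[
    [[0,0,0,0,0,0],[0,0,0,0,0,0],[0,0,0,0,0,0],[0,0,0,0,0,0],[0,0,0,0,0,0],[0,0,0,0,0,0],[0,0,0,0,0,0]],
  ],
  gripper=36,
  newtons=20,
)

```text
time: 20.23
tcp_pos: [0.6303, -0.2242, 0.1454]
ee_rot: [3.142, -0.001, 1.572]
ft_force: [0.6, 0.4, 0.5]
opening: 0.0358
finger_force: 0.0
```

```bash
cat >> h.py <<'E'
def asc(v0,v1,u0,u1,f):
    b=snap('side',f).astype(int)
    for v in range(v0,v1):
        s=''
        for p in b[v,u0:u1]:
            d=p[0]-p[2]; m=p.mean()
            s+= '#' if m<45 else 'B' if d<-35 else 'b' if d<-20 else 'w' if d>55 else 'g' if m<110 else 'G'
        print(v,s)
E
python3 - <<'E'
from h import *
o=manip.get_obs();print(o['time'],o['tcp_pos'],o['ee_rot'],o['opening'],o['ft_force'],o['finger_force'])
asc(128,180,254,300,'s11.png')
for z in (.13,.145,.16):print(z,proj('side',(.6303,-.2242,z)))
E
```

```text
20.225 [ 0.63028471 -0.22419694  0.14540173] [ 3.14152595e+00 -9.58995313e-04  1.57183311e+00] 0.035847264798708554 [0.64977352 0.35830955 0.54770118] 0.0
128 wwwwwwwwwwwwg##################ggGGGGGGGGGGGGG
129 Gwwwwwwwwwww####################gGGGGGGGGGGGGG
130 GGGgwwgggggg####################ggGGGGGGGGGGGG
131 GGGgggggggg#####################ggGGGGGGGGGGGG
132 GGGgg##ggggg#####################ggGGGGGGGGGGG
133 GGGGg##ggggggg##################ggggGGGGGGGGGG
134 GGGGg##gggggggg################gggggggggGGGGGG
135 GGGGgg#ggggGGgg###############ggggggggggGGGGGG
136 wwGGgg##gggGGGgg#############gggggggg#ggGGGGGG
137 wwwwgg###ggGGGgg#############gggGggg##ggGGGGGG
138 wwwwgg####gGGGgg#############ggGGggg#gggGGGGGG
139 wwwwwg####ggwwgg##ggggg######ggGGggg#gggGGGGGG
140 wwwwwg#####gwwgg#ggGGGggg####ggGGggg#ggGGGGGGG
141 wwwwwg#####ggwg##ggGGGGgg####ggGGgg#gggGGGGGGG
142 wwwwww######ggg##gGGGGGGgg###ggGggggggGGGGGGGG
143 wwwwww######gg##gggGGGGGgg###gggggggggGGGGGGGG
144 wwwwww###########ggGGGGGGg###ggggggggGGGGGGGGG
145 wwwwwg###ggg####ggGGGGGGGgg###ggg#gggGGGGGGGGG
146 wwwgg###gggggg##ggGGGGG
[... 1214 characters left out ...]
wGGGGGGGGGGGGGGwwwwwwwwwwwwwwwwww
171 wwwwwwwwwwwwwGGGGGGGGGGGGGGGGwwwwwwwwwwwwwwwww
172 wwwwwwwwwwwwwGbGGGGGGGGGGGGGGwwwwwwwwwwwwwwwww
173 wwwwwwwwwwwwwGBBGGGGGGGGGGGggwwwwwwwwwwwwwwwww
174 wwwwwwwwwwwwwGBBBbGGGGGGGgbggwwwwwwwwwwwwwwwww
175 wwwwwwwwwwwwwwgBBBBBBbbbBBBgGwwwwwwwwwwwwwwwww
176 wwwwwwwwwwwwwwGbBBBBBBBBBBbGwwwwwwwwwwwwwwwwww
177 wwwwwwwwwwwwwwGgggbbbbbbGGGGwwwwwwwwwwwwwwwwww
178 wwwwwwwwwwwwwwGGGGGGGGGGGGGGwwwwwwwwwwwwwwwwww
179 wwwwwwwwwwwwwwGGGGGGGGGGGGGGwwwwwwwwwwwwwwwwww
0.13 [np.float64(275.744279898111), np.float64(163.95246148883763)]
0.145 [np.float64(275.83783403592264), np.float64(160.26883417372073)]
0.16 [np.float64(275.9322006478176), np.float64(156.55321627223114)]
```

Call:
jog_arm(
  rows=[
    [[0,0,5,0,0,0],[0,0,11,0,0,0],[0,0,15,0,0,0],[0,0,18,0,0,0],[0,0,20,0,0,0],[0,0,22,0,0,0],[0,0,23,0,0,0],[0,0,23,0,0,0]],
  ],
)

```text
time: 21.28
tcp_pos: [0.6302, -0.2242, 0.1223]
ee_rot: [-3.142, -0.001, 1.572]
ft_force: [0.2, 0.2, 0.3]
opening: 0.036
finger_force: 0.0
```

Call:
jog_arm(
  rows=[
    [[0,0,2,0,0,0],[0,0,4,0,0,0],[0,0,6,0,0,0],[0,0,8,0,0,0],[0,0,8,0,0,0]],
  ],
)

```text
time: 21.9
tcp_pos: [0.6301, -0.2241, 0.114]
ee_rot: [-3.141, -0.001, 1.572]
ft_force: [-0.4, 0.6, 0.0]
opening: 0.0358
finger_force: 0.0
```

Run:
```python
from h import *
o=manip.get_obs();print(o['time'],o['tcp_pos'],o['opening'],o['ft_force'],o['finger_force'])
asc(152,180,260,292,'s12.png')
```

```text
21.9 [ 0.63009434 -0.22412796  0.11404952] 0.03576628133216765 [-0.43757696  0.63347194  0.03299795] 0.0
152 ##########ggGGGGGGGgg##gGGGgggGG
153 ##########ggGGGGGGGgg##ggggggGGG
154 ####gg####ggGGGGGGGgg###g##ggGGG
155 ggggggg##gggGGGGGGGgg#####gggGGG
156 wwwwwwggggggGGGGGGGGgg##ggggGGGG
157 wwwwwwwggggggGGGGGGggg#gggGGGGGG
158 wwwwwwwgggggwwwgGGgggggggGGGGGGG
159 wwwwwwwggggwwwwwwwwggggggGGGGGGG
160 wwwwwwwggggwwwwwwwwggggggGGGGGGG
161 wwwwwwwggggwwwwwwwwwggggwwwwGGGG
162 wwwwwwwwgggwwwwwwwwwGgggwwwwwwww
163 wwwwwwwwgggwwwwwwwwwGggwwwwwwwww
164 wwwwwwwwwggwwwg#ggwGgggwwwwwwwww
165 wwwwwwwwwwGwwgg##ggGggwwwwwwwwww
166 wwwwwwwwwwGGGgg#gggGGGwwwwwwwwww
167 wwwwwwwwwwGGggg#gggGGGwwwwwwwwww
168 wwwwwwwwwGGGgggggggGGGwwwwwwwwww
169 wwwwwwwwwGGGGgggggGGGGwwwwwwwwww
170 wwwwwwwwGGGGGGGGGGGGGGwwwwwwwwww
171 wwwwwwwGGGGGGGGGGGGGGGGwwwwwwwww
172 wwwwwwwGbGGGGGGGGGGGGGGwwwwwwwww
173 wwwwwwwGBBGGGGGGGGGGGggwwwwwwwww
174 wwwwwwwGBBBbGGGGGGGGbggwwwwwwwww
175 wwwwwwwwgBBBBBBbbbBBBggwwwwwwwww
176 wwwwwwwwGbBBBBBBBBBBbgwwwwwwwwww
177 wwwwwwwwGgggbbbbbGGGgGwwwwwwwwww
178 wwwwwwwwGGGGGGGGGGGGGGwwwwwwwwww
179 wwwwwwwwGGGGGGGGGGGGGGwwwwwwwwww
```

Call:
jog_arm(
  rows=[
    [[0,0,1,0,0,0],[0,0,2,0,0,0],[0,0,3,0,0,0],[0,0,3,0,0,0]],
  ],
)

```text
time: 22.45
tcp_pos: [0.6301, -0.2241, 0.1112]
ee_rot: [-3.141, -0.001, 1.572]
ft_force: [0.3, -0.4, 0.6]
opening: 0.0358
finger_force: 0.0
```

Call:
jog_arm(
  rows=[
    [[0,0,0,0,0,0],[0,0,0,0,0,0],[0,0,0,0,0,0],[0,0,0,0,0,0],[0,0,0,0,0,0],[0,0,0,0,0,0]],
  ],
  gripper=10,
  newtons=20,
)

```text
time: 23.2
tcp_pos: [0.6303, -0.2242, 0.1115]
ee_rot: [3.141, -0.001, 1.572]
ft_force: [-0.3, 0.8, 1.6]
opening: 0.0169
finger_force: 19.9
```

Call:
jog_arm(
  rows=[
    [[0,0,0,0,0,0],[0,0,0,0,0,0],[0,0,-1,0,0,0],[0,0,-3,0,0,0],[0,0,-6,0,0,0],[0,0,-10,0,0,0],[0,0,-15,0,0,0],[0,0,-20,0,0,0]],
  ],
  newtons=35,
)

```text
time: 24.2
tcp_pos: [0.6304, -0.2243, 0.1319]
ee_rot: [3.141, -0.001, 1.572]
ft_force: [0.9, -0.3, -0.2]
opening: 0.0163
finger_force: 34.2
```

Run:
```python
from h import *
o=manip.get_obs();print(o['time'],o['tcp_pos'],o['opening'],o['ft_force'],o['finger_force'])
asc(150,182,260,292,'s13.png')
```

```text
24.2 [ 0.63039915 -0.22425292  0.13192157] 0.016302095541928817 [ 0.88186575 -0.29587312 -0.15370886] 34.17080819606781
150 ##gggggggg##ggGGGGg#####ggGGGGGG
151 ##gGGGGGggggggGGGGg###gggGGGGGGG
152 #ggGGGGGGggggggGGgg##ggggGGGGGGG
153 ##ggGGGGGggggggGGggggggGGGGGGGGG
154 ##ggGGGGGggggggGGgggggGGGGGGGGGG
155 ggggggGGgggggggGGGggggGGGGGGGGGG
156 wwwwwwgggggggggGGGggggGGGGGGGGGG
157 wwwwwwwwwgggggggggggggGGGGGGGGGG
158 wwwwwwwwwwggggggggggggGGGGGGGGGG
159 wwwwwwwwwwggg###ggggggGGGGGGGGGG
160 wwwwwwwwwwGggg##gggggwwwGGGGGGGG
161 wwwwwwwwwwGGgg##ggggGwwwwwwwGGGG
162 wwwwwwwwwGGGgg##gggGGwwwwwwwwwww
163 wwwwwwwwwGGGggggggGGGGwwwwwwwwww
164 wwwwwwwwGGGGGGggggGGGGwwwwwwwwww
165 wwwwwwwwGGGGGGGGGGGGGGwwwwwwwwww
166 wwwwwwwwwGGGGGGGGGGGGGwwwwwwwwww
167 wwwwwwwwwGGGGGGGGGGGGGwwwwwwwwww
168 wwwwwwwwwGGGGGGGGGGGGwwwwwwwwwww
169 wwwwwwwwwGGgGGGGGGGgGGwwwwwwwwww
170 wwwwwwwwGgbbbbbbbbbbgGwwwwwwwwww
171 wwwwwwwGBBBBBBBBBBBBBgGwwwwwwwww
172 wwwwwwwGBBBBBBBBBBBBBBgwwwwwwwww
173 wwwwwwwGBBBBBBBBBBBBBBgwwwwwwwww
174 wwwwwwwGBBBBBBBBBBBBBBgwwwwwwwww
175 wwwwwwwwgBBBBBBBBBBBBgGwwwwwwwww
176 wwwwwwwwGbBBBBBBBBBBbgwwwwwwwwww
177 wwwwwwwwGgggbbbbbbGgGGwwwwwwwwww
178 wwwwwwwwGGGGGGGGGGGGGGwwwwwwwwww
179 wwwwwwwwGGGGGGGGGGGGGGwwwwwwwwww
180 wwwwwwwwGGGGGGGGGGGGGGGGwwwwwwww
181 wwwwwwwwGGGGGGGGGGGGGGGgggGGGwww
```

The cap has come off alone, and the inner lid is still seated with its blue rim ending at row 177, as before. I'll lift it another 80 mm.

Call:
jog_arm(
  rows=[
    [[0,0,-6,0,0,0],[0,0,-18,0,0,0],[0,0,-33,0,0,0],[0,0,-48,0,0,0],[0,0,-62,0,0,0],[0,0,-73,0,0,0],[0,0,-79,0,0,0],[0,0,-80,0,0,0]],
  ],
)

```text
time: 25.25
tcp_pos: [0.6304, -0.2243, 0.2118]
ee_rot: [3.141, -0.001, 1.572]
ft_force: [0.3, -0.6, -1.5]
opening: 0.0161
finger_force: 34.2
```

Call:
jog_arm(
  rows=[
    [[0,0,0,0,0,0],[0,0,0,0,0,0],[0,0,0,0,0,0],[0,0,0,0,0,0]],
  ],
)

```text
time: 25.75
tcp_pos: [0.6301, -0.2242, 0.2111]
ee_rot: [-3.141, -0.001, 1.572]
ft_force: [-1.1, -0.1, -0.4]
opening: 0.0162
finger_force: 34.2
```

Run:
```python
from h import *
o=manip.get_obs();print(o['time'],o['tcp_pos'],o['ee_rot'],o['opening'],o['ft_force'],o['finger_force'],abs(o['joint_vel']).max())
asc(128,180,258,294,'s14.png')
for z in(.196,.212):print(proj('side',(.6304,-.2242,z)))
```

```text
25.75 [ 0.63014246 -0.22424466  0.21105743] [-3.14115629e+00 -1.19458375e-03  1.57178099e+00] 0.01622715655922613 [-1.07934317 -0.07289453 -0.41525951] 34.16978180408478 0.003055925215978481
128 wwwwwwww#######gGGGGgg##ggggggGGGGGG
129 wwwwwwwww######gGGGGgg###g#gggGGGGGG
130 wwwwwwwwww####ggGGGGgg###ggggGGGGGGG
131 gwwwwwwwww####ggGGGGgg##ggggGGGGGGGG
132 gwwwwwwwwgggggggGGGGgg#ggGGGGGGGGGGG
133 ggwwwwwwggggggggGGGGgggggGGGGGGGGGGG
134 gggGwwwwGGGGggggGGGGgggggGGGGGGGGGGG
135 gggGGwwGGGGGggggGGGGGggggGGGGGGGGGGG
136 gggGGGGGGGGGgggggGGGgggggGGGGGGGGGGG
137 ggggGGGGGGGGgggggGGGgggggGGGGGGGGGGG
138 ggggwwwwwwwGgggggggggggggGGGGGGGGGGG
139 wgggwwwwwwwwgggg##gggggggGGGGGGGGGGG
140 wg#gwwwwwwwwGGgg##ggggggGGGGGGGGGGGG
141 wg#gwwwwwwwwGGgg###ggggGGGGGGGGGGGGG
142 ww#gwwwwwwwGGGggg#gggGGGGGGGGGGGGGGG
143 wwggwwwwwwGGGGGggggggGGGGGGGGGGGGGGG
144 wwg#gwwwwGGGGGGGggggGGGGGGGGGGGGGGGG
145 wg##gGwGGGGGGGGGGGGGGGGGGGGGGGGGGGGG
146 gg##gGGGGGGGGGGGGGGGGGGGGGGGGGGGGGGG
147 ####gGGGGGGGGGGGGGGGGGGGGGGGGGGGGGGG
148 ####gGGGGGGGGGGGGGGGGGGGGGGGGGGGGGGG
149 ####gGGGGGGGGGGGGGGGGGGGGGGGGGGGGGGG
150 ###
[... 651 characters left out ...]
6 wwwwwwwwwwwwwwwwwwwwwwwwwwwwwwwwwwww
167 wwwwwwwwwwwwwwwwGGGwwwwwwwwwwwwwwwww
168 wwwwwwwwwwwwwGGGbbbGGGwwwwwwwwwwwwww
169 wwwwwwwwwwwGGBBBBBBBBGGwwwwwwwwwwwww
170 wwwwwwwwwwGGBBBBBBBBBBbGwwwwwwwwwwww
171 wwwwwwwwwGBBBBBBBBBBBBBBGwwwwwwwwwww
172 wwwwwwwwwGBBBBBBBBBBBBBBGGwwwwwwwwww
173 wwwwwwwwwGBBBBBBBBBBBBBBgGwwwwwwwwww
174 wwwwwwwwwGBBBBBBBBBBBBBBgwwwwwwwwwww
175 wwwwwwwwwwgBBBBBBBBBBBBgGwwwwwwwwwww
176 wwwwwwwwwwGbBBBBBBBBBBbgwwwwwwwwwwww
177 wwwwwwwwwwGgggbbbbbbGgGGwwwwwwwwwwww
178 wwwwwwwwwwGGGGGGGGGGGGGGwwwwwwwwwwww
179 wwwwwwwwwwGGGGGGGGGGGGGGwwwwwwwwwwww
[np.float64(276.13587250735236), np.float64(147.49943987850588)]
[np.float64(276.23946880674987), np.float64(143.4155456540053)]
```

```bash
python3 -c "
from bench import manip
print(manip.job_done())"
```

```text
the job is handed in; nothing more can be done
None
```

The job is handed in: the inner lid is seated level in the canister, and the arm is holding the cap still about 10 cm above it by the knob. On the way, the gripper briefly closed on the cap's skirt at about 20 N, because the fingertips sat higher than specified; I released it and re-gripped by the blue rim before lifting.

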